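# Sort look-alike stock boxes by feeling their weight

### The arm

A 6-joint arm with a two-finger parallel gripper is mounted at the origin on the work surface. World frame = base frame: x ahead of the robot, y to its left, z up, the work surface at z = 0. Lengths are in mm, angles in rad, forces in N, time in s.
With the tool pointing down it reaches from about 350 to 775 mm from the base axis. Payload 7.3 kg.
Tool frame: the origin (TCP) lies at the very end of the fingers, on their centre line; the grasp point (between the pads) lies 19 mm behind it; x points along the fingers, y is the direction in which the jaws open and shut, and the axes are right-handed (so a half turn about x gives the same grasp; the last joint's range is limited). The gripper opens to 92 mm and grips with 3 to 60 N. Pads are 19 mm wide; open, the fingers measure 130 mm over their backs; the gripper's body (75 mm by 190 mm) begins 47 mm behind the grasp point.
Start: joints at [-1.473, 0.342, 1.524, -0, 1.275, -0.146], TCP at [126.752, -509.489, 226.741] pointing down, gripper open.
Joint ranges: [-2.53, 2.53], [-0.77, 2.02], [0.04, 2.7], [-1, 4.14], [0.28, 2.66], [-3.11, 3.11]. Speed limits (rad/s): [2.57, 2.57, 3.14, 3.14, 3.14, 3.14].

### API

Orientations are given as [roll, pitch, yaw] about the fixed x, y, z axes, in that order (R = Rz(yaw) Ry(pitch) Rx(roll)).
In Python, from plant import bot gives the robot as it stands.
- The arm moves only by the tool step_arm, never from a script. Its argument "targets" is a list that holds one entry, the list of rows, each a list of 4 numbers: the shift along the tool's x, y, z in m, then the turn about the tool's x in degrees. A call has exactly 5 rows; each row is the pose to reach, as a shift and turn from the pose measured when the call began, along the tool's axes at that moment; what a row does not reach only later rows make up. A row lasts 1/12 s, in which the tool goes at most 41.7 mm and 7.16 degrees, less where a joint would pass 70% of its speed; a pose out of reach is approached as far as the arm can. A call with a gripper value outside its range is refused whole. "jaw" is the closure, from 0 (fully open) to 1 (shut), set as the call begins (left out, the last holds). The fingers move at their own pace and stop on an object; the grip force is fixed at half the most. Time passes only in rows, so rows that repeat a pose let the fingers close, or fill a call up. It gives the time, the measured TCP pose, the force and the opening at its end, in the units of the state.
- bot.get_obs(): the state, without advancing time (a new reading comes with each control period).
- bot.capture(name): name is "side" or "top" or "wrist"; returns a dict with "color" (400x640x3 uint8, red, green, blue), "depth" (400x640 float32, mm along the optical axis (not along the pixel's ray), 0 where there is no reading), "fov_y" (degrees; the focal length in pixels is half the picture's height over the tangent of half this angle, whatever the lens; pixels are square), "cx", "cy" (the principal point, pixels), "rvec" (rotation vector, rad) and "tvec" (3), from world to camera coordinates, as OpenCV has them. Camera axes: x right, y down, z forward; pixel columns grow to the right and rows downward; lengths in mm; the calibration is good to about 2 mm. The wrist camera is an equidistant fisheye: a pixel r from the principal point sees the ray r / f radians off the axis. A picture is of the moment at which its call begins.
- bot.close_job(): hands the job in, once; it reports no verdict.
The state is a dict: "time": time; "joint_positions": joint angles; "dq": joint speeds; "tau": joint torques, N m; "tool_pos": TCP position; "tcp_rot": TCP orientation; "contact_force": force on the tool from outside, world axes, zero at the start; "moment": the same for the moment, N m; "grip_width": finger opening in mm.
Only numpy, scipy, OpenCV 4.12 (cv2) and the standard library are available. Lean on these libraries where they do the work, as an engineer would, in place of code of your own. Each camera call takes 0.05 s, during which the arm holds its last target. There are 200 camera calls.

### The job

Three black boxes that look alike lean sideways in the saw-tooth pick rack: one is full, one half full, one empty, and only lifting them tells which. Stand the full one upright on the floor of the red tray and the empty one upright on the floor of the blue tray, and leave the half-full one leaning in a rack pocket as it was. Do not shift or knock over the other things on the bench.

Things in the scene. Friction and masses are not known exactly. Their poses are not given: they have to be found in the camera images.
- box_a: one of three like closed black boxes, yellow band, white label on the lid, 50 x 50 x 85 mm. Origin: centre of underside; z up its height, x, y square to its sides. Starts leaning in a rack pocket, x and y along the rack's x and slope. In each start it may be the full (about 0.63 kg), half-full (0.35) or empty one (0.10), each true to 0.05 kg, felt only by lifting. Rigid, smooth; the contents hardly shift
- box_b: one of three like closed black boxes, yellow band, white label on the lid, 50 x 50 x 85 mm. Origin: centre of underside; z up its height, x, y square to its sides. Starts leaning in a rack pocket, x and y along the rack's x and slope. In each start it may be the full (about 0.63 kg), half-full (0.35) or empty one (0.10), each true to 0.05 kg, felt only by lifting. Rigid, smooth; the contents hardly shift
- box_c: one of three like closed black boxes, yellow band, white label on the lid, 50 x 50 x 85 mm. Origin: centre of underside; z up its height, x, y square to its sides. Starts leaning in a rack pocket, x and y along the rack's x and slope. In each start it may be the full (about 0.63 kg), half-full (0.35) or empty one (0.10), each true to 0.05 kg, felt only by lifting. Rigid, smooth; the contents hardly shift
- rack: grey rack fixed to the bench, four saw-tooth pockets in a row at y = -187, -62, 62, 187 mm. Origin: on the bench under the row's middle; x away from the robot at yaw 0, z up. What stands in a pocket leans 40 degrees (0.698 rad), its top to the rack's +y; its underside's centre is 35 mm above the bench at x = 0. On the low (+y) side a 5 mm wall, 50 mm high along the box, stops it; front and back are open
- red_tray: open red plastic tray fixed to the bench, 115 (x) x 220 (y) x 30 mm high, walls and floor 4 mm thick. Origin: centre of its underside, z up. It may be on the left or the right of the bench. A small white jar stands in it somewhere along its long axis; there is always room for a box on at least one side of that
- blue_tray: open blue plastic tray fixed to the bench, 115 (x) x 220 (y) x 30 mm high, walls and floor 4 mm thick. Origin: centre of its underside, z up. It may be on the left or the right of the bench. A metal ring stands in it somewhere along its long axis; there is always room for a box on at least one side of that
- jar: white jar with green lid, 44 mm diameter, 70 mm high, standing in the red tray, not to be disturbed. Origin: centre of its underside
- cup_ring: aluminium ring, 44 mm outer diameter, 30 mm high, lying flat in the blue tray, not to be disturbed. Origin: centre of its underside
- oil: orange bottle with white cap, 48 mm diameter, 98 mm tall, leaning in one of the four rack pockets, not to be disturbed. Origin: centre of its underside, z along its height
- flask: green bottle, 56 mm diameter, 160 mm tall, standing on the bench between the trays in front of the rack, not to be disturbed. Origin: centre of its underside
- driver: screwdriver with red handle, about 170 mm long, lying on the bench between the trays, not to be disturbed; its x axis points to its tip
- hub: aluminium wheel hub, 48 mm diameter, 60 mm high, standing on the bench between the trays, not to be disturbed. Origin: centre of its underside
Not all that is in view belongs to the job. What is shaped like the box_c but purple or turquoise is not meant.

How it is judged:
By the outcome, as a careful person would: the job done as asked, in the order asked, and still so for the second after the job is handed in, with the robot touching nothing.
It also fails if it takes over 72 s, if anything falls off the work surface, if the arm or the gripper's body presses on something with over 40 N, if the wrist force passes 120 N, or if a joint passes its speed limit or range.

## Working session

There is one attempt and no reset: what is moved stays moved. The work goes in short steps, Python scripts to look and compute and a tool call to move; the robot and the scene stay as the last step left them, time stands still between calls to the robot, and variables do not carry over. Pictures are saved under pics/ and viewed, about 8 in all and at most 12, crops included, and the job is handed in when it is done.

Besides the shell and the picture viewer there is one more tool, called after "Emit:" by a JSON object that holds its "op" and its "data". step_arm: Moves the arm, as the interface text tells. Its arguments: {"type":"object","properties":{"targets":{"type":"array","items":{"type":"array","items":{"type":"array","items":{"type":"number"}}}},"jaw":{"type":"number"}},"required":["targets"]}

```bash
ls; mkdir -p pics; python3 - <<'E'
from plant import bot
import cv2,numpy as np
o=bot.get_obs()
for k,v in o.items(): print(k,np.round(v,3))
for n in("top","side"):
    c=bot.capture(n); np.savez(n+'0.npz',**c)
    cv2.imwrite(f'pics/{n}0.png',c['color'][:,:,::-1])
    R=cv2.Rodrigues(np.array(c['rvec']))[0]; print(n,c['fov_y'],c['cx'],c['cy'],-R.T@np.array(c['tvec']).ravel(),R[2])
E
```

```text
pics
time 0.0
joint_positions [-1.473  0.343  1.525  0.     1.275 -0.146]
dq [-0.    -0.002  0.     0.001 -0.001  0.002]
tau [ -0.    -43.124 -24.422   0.072   0.056  -0.   ]
tool_pos [ 126.712 -509.064  226.043]
tcp_rot [-1.719  1.569  1.666]
contact_force [ 0.422  0.514 -0.119]
moment [ 0.033 -0.026  0.024]
grip_width 91.949
top 48.71411711318758 319.8343408281269 199.96693754352555 [ 300.0853754    14.58847436 1034.40818957] [ 0.19925955  0.02158559 -0.97970898]
side 43.73152328190844 318.4180584522976 194.74274023140134 [ -62.24391871 1006.43851379  857.13281989] [ 0.40819172 -0.7120014  -0.57134361]
```

View pics/top0.png

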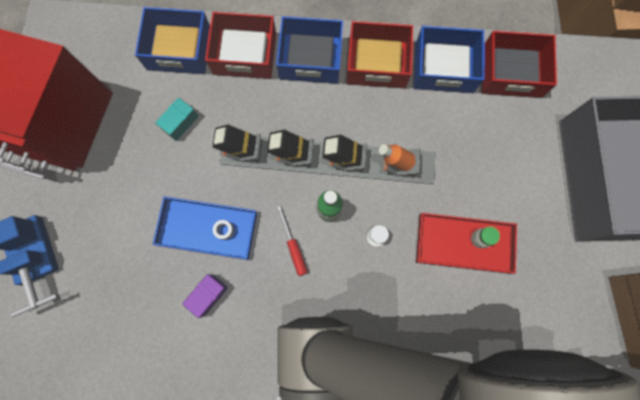

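View pics/side0.png

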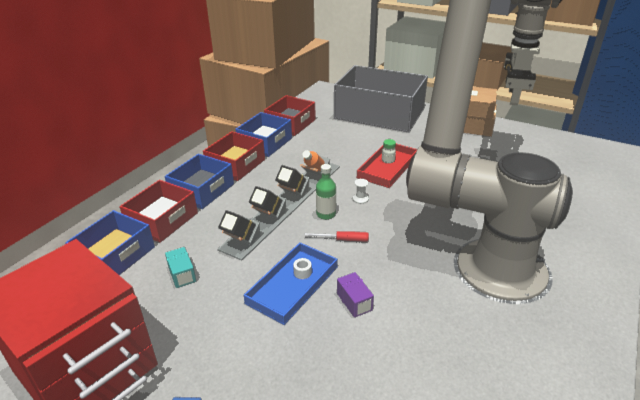

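```bash
cat > h.py <<'E'
import numpy as np,cv2
def ray(c,u,v):
    R=cv2.Rodrigues(np.array(c['rvec']))[0];t=np.array(c['tvec']).ravel()
    f=200/np.tan(np.radians(float(c['fov_y']))/2)
    d=np.stack([(u-c['cx'])/f,(v-c['cy'])/f,np.ones_like(u,float)],-1)
    return -R.T@t, d@R
def plane(c,u,v,z):
    o,d=ray(c,np.asarray(u,float),np.asarray(v,float)); return o+d*((z-o[2])/d[...,2])[...,None]
def cloud(c):
    v,u=np.mgrid[:400,:640]; o,d=ray(c,u.astype(float),v.astype(float)); return o+d*c['depth'][...,None]
E
python3 - <<'E'
from h import *
c=dict(np.load('top0.npz')); P=cloud(c); im=c['color']; hsv=cv2.cvtColor(im,cv2.COLOR_RGB2HSV).astype(int)
H,S,V=hsv[...,0],hsv[...,1],hsv[...,2]
def box(u0,u1,v0,v1):
    m=np.zeros((400,640),bool); m[v0:v1,u0:u1]=1; return m
def rep(n,m):
    m=m&(c['depth']>0); q=P[m]; print(n,m.sum(),'med',np.median(q,0).round(1),'lo',np.percentile(q,3,0).round(),'hi',np.percentile(q,97,0).round())
bench=P[box(100,600,270,330)&(V>100)&(S<40)]; print('bench z',np.median(bench[:,2]))
def rect(n,m,z):
    v,u=np.nonzero(m); p=plane(c,u,v,z)[:,:2].astype(np.float32); print(n,cv2.minAreaRect(p))
blue=(H>100)&(H<128)&(S>120); red=((H<8)|(H>172))&(S>120)
for n,m in(('blue',blue&box(145,265,190,265)),('red',red&box(410,525,205,280))):
    rim=m&(P[...,2]>24)&(P[...,2]<36); rect(n+' rim',rim,30); rect(n+' all@30',m,30); rect(n+' floor',m&(P[...,2]<12),4)
rep('jar lid',(H>40)&(H<85)&(S>80)&box(470,505,222,250)); 
rep('ring',(P[...,2]>20)&(S<60)&box(205,240,215,245))
rep('flask',(H>40)&(H<85)&(S>80)&box(312,348,185,225))
rep('hub',(P[...,2]>45)&box(362,395,220,250))
rep('hub low',(P[...,2]>5)&box(362,395,220,250))
rep('flaskall',(P[...,2]>15)&box(312,348,180,225))
for i,b in enumerate([box(210,262,120,165),box(265,316,122,168),box(318,371,128,172)]):
    lab=(V>120)&(S<70)&(P[...,2]>70)&b; rep('label%d'%i,lab)
    v,u=np.nonzero(lab);n,cc,st,ce=cv2.connectedComponentsWithStats(lab.astype(np.uint8)); print(st[1:],ce[1:].round(1)); k=1+st[1:,4].argmax(); print(' lid@100',plane(c,*ce[k],100))
    rep(' box',b&(P[...,2]>40))
    print(' topmost z',np.percentile(P[b][:,2],[97,99,100]))
rep('oil',(H<18)&(S>120)&box(375,425,140,175))
for v in range(135,190,3): print(v,P[v,264].round(), P[v,318].round(),hsv[v,318])
im2=cv2.resize(im[110:285,140:440],None,fx=2.6,fy=2.6,interpolation=cv2.INTER_CUBIC); cv2.imwrite('pics/crop.png',im2[:,:,::-1])
E
```

```text
bench z -0.8844355110732067
blue rim ((420.735595703125, 296.03558349609375), (217.15553283691406, 111.92830657958984), 85.70675659179688)
blue all@30 ((420.6563720703125, 294.98046875), (219.271728515625, 111.92830657958984), 85.70675659179688)
blue floor ((423.8929443359375, 297.9434814453125), (215.97947692871094, 107.2152328491211), 85.63516235351562)
red rim ((431.8818054199219, -303.8953857421875), (219.95472717285156, 112.74949645996094), 87.7816162109375)
red all@30 ((431.5354309082031, -303.62091064453125), (220.4764404296875, 113.46292877197266), 87.7816162109375)
red floor ((435.6009521484375, -310.3264465332031), (211.1798553466797, 106.5173110961914), 87.70730590820312)
jar lid 252 med [ 445.3 -339.9   72.6] lo [ 429. -357.   67.] hi [ 462. -323.   76.]
ring 190 med [419.4 254.5  31.8] lo [400. 235.  23.] hi [439. 274.  36.]
flask 259 med [473.7  16.1 108. ] lo [462.  -7.  94.] hi [493.  37. 121.]
hub 245 med [ 432.8 -100.3   58.7] lo [ 416. -116.   55.] hi [450. -83.  62.]
hub low 340 med [430.7 -97.9  57.9] lo [ 414. -117.    6.] hi [450. -81.  62.]
flaskall 633 med [4
[... 2968 characters left out ...]
.] [633.  51.   4.] [75  6 89]
153 [616. 182.   3.] [625.  51.   8.] [75  6 91]
156 [607. 181.   7.] [618.  50.   5.] [ 80   8 102]
159 [601. 181.   3.] [610.  50.   4.] [75  5 99]
162 [593. 179.   6.] [604.  49.   2.] [ 60   2 104]
165 [586. 179.   4.] [596.  49.   1.] [ 60   4 124]
168 [580. 179.  -2.] [588.  48.   4.] [ 60   5 140]
171 [571. 177.   4.] [580.  47.   7.] [ 66   9 147]
174 [565. 177.  -2.] [574.  47.  -0.] [ 23   7 144]
177 [557. 177.  -3.] [567.  46.  -1.] [ 20   9 162]
180 [550. 176.  -2.] [559.  46.  -0.] [ 18   8 161]
183 [542. 175.  -1.] [552.  45.   0.] [ 24   8 163]
186 [534. 174.   0.] [545.  44.  -1.] [ 23   6 163]
189 [527. 174.  -2.] [537.  44.  -2.] [ 15   9 163]
```

View pics/crop.png

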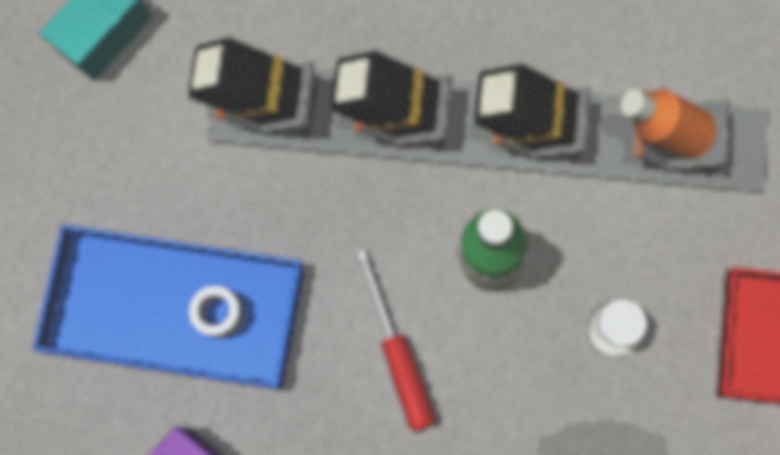

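```bash
cat >> h.py <<'E'
from scipy.spatial.transform import Rotation as Ro
def tool(o): return Ro.from_euler('xyz',o['tcp_rot']).as_matrix()
def plan(o,goal,yaw=-0.019):
    """shift in tool axes (m) and turn about tool x (deg) to reach TCP goal with tool y along rack x (either sign)"""
    R=tool(o); s=R.T@(np.array(goal)-o['tool_pos'])/1000
    best=[]
    for k in(0,np.pi):
        d=np.array([np.cos(yaw+k),np.sin(yaw+k),0]); l=R.T@d; best.append(np.degrees(np.arctan2(l[2],l[1])).round(2))
    print('shift',s.round(4),'turn options',best); return s
E
python3 - <<'E'
from h import *
from plant import bot
o=bot.get_obs(); print(tool(o).round(3)); plan(o,[616.6,105.5,190])
c=dict(np.load('top0.npz')); print('flask cap',plane(c,330.4,197.3,160))
E
```

```text
[[-0.     0.241 -0.97 ]
 [ 0.001 -0.97  -0.241]
 [-1.    -0.001 -0.   ]]
shift [ 0.0369 -0.4782 -0.6238] turn options [np.float64(-74.94), np.float64(105.06)]
flask cap [485.0442805   12.97299664 160.        ]
```

Emit:
{"op": "step_arm", "data": {"targets": [[[0,0,0,-7],[0,0,0,-14],[0,0,0,-21],[0,0,0,-28],[0,0,0,-35]]], "jaw": 0}}

```text
time: 0.52
tool_pos: [126.7, -508.8, 225.7]
tcp_rot: [-2.339, 1.568, 1.664]
contact_force: [-0.2, -0.1, -0.3]
grip_width: 91.8
```

Emit:
{"op": "step_arm", "data": {"targets": [[[0,0,0,-7],[0,0,0,-14],[0,0,0,-21],[0,0,0,-28],[0,0,0,-35]]]}}

```text
time: 0.93
tool_pos: [126.7, -508.6, 225.3]
tcp_rot: [-2.95, 1.567, 1.67]
contact_force: [-0.2, 0.7, 0.6]
grip_width: 91.5
```

Emit:
{"op": "step_arm", "data": {"targets": [[[0,0,0,-5],[0,0,0,-5],[0,0,0,-5],[0,0,0,-5],[0,0,0,-5]]]}}

```text
time: 1.35
tool_pos: [126.7, -508.5, 225.2]
tcp_rot: [-3.031, 1.567, 1.674]
contact_force: [-1.2, -0.0, 0.6]
grip_width: 91.7
```

Emit:
{"op": "step_arm", "data": {"targets": [[[0,0.024,-0.031,0],[0,0.048,-0.062,0],[0,0.072,-0.094,0],[0,0.096,-0.125,0],[0,0.12,-0.156,0]]]}}

```text
time: 1.77
tool_pos: [248.6, -351.9, 225.7]
tcp_rot: [-3.1, 1.567, 1.602]
contact_force: [1.9, -0.2, -0.8]
grip_width: 91.9
```

Emit:
{"op": "step_arm", "data": {"targets": [[[0,0.024,-0.031,0],[0,0.048,-0.062,0],[0,0.072,-0.094,0],[0,0.096,-0.125,0],[0,0.12,-0.156,0]]]}}

```text
time: 2.18
tool_pos: [370.9, -195.4, 226.6]
tcp_rot: [2.986, 1.568, 1.404]
contact_force: [0.4, 0.2, 0.2]
grip_width: 91.7
```

Emit:
{"op": "step_arm", "data": {"targets": [[[0,0.024,-0.031,0],[0,0.048,-0.062,0],[0,0.072,-0.094,0],[0,0.096,-0.125,0],[0,0.12,-0.156,0]]]}}

```text
time: 2.6
tool_pos: [493.7, -38.9, 227.3]
tcp_rot: [2.792, 1.568, 1.208]
contact_force: [0.3, -0.7, -0.3]
grip_width: 92.3
```

Emit:
{"op": "step_arm", "data": {"targets": [[[0,0.024,-0.029,0],[0,0.048,-0.058,0],[0,0.072,-0.087,0],[0,0.096,-0.116,0],[0,0.12,-0.144,0]]]}}

```text
time: 3.02
tool_pos: [616.4, 105.5, 227.7]
tcp_rot: [2.784, 1.568, 1.199]
contact_force: [1.1, -0.5, 0.6]
grip_width: 91.7
```

```bash
cat >> h.py <<'E'
def wpix(c,X):
    R=cv2.Rodrigues(np.array(c['rvec']))[0]; p=R@np.array(X,float)+np.array(c['tvec']).ravel()
    f=200/np.tan(np.radians(float(c['fov_y']))/2); th=np.arctan2(np.hypot(p[0],p[1]),p[2]); ph=np.arctan2(p[1],p[0])
    return np.array([c['cx']+f*th*np.cos(ph),c['cy']+f*th*np.sin(ph)])
def wplane(c,u,v,z):
    R=cv2.Rodrigues(np.array(c['rvec']))[0];t=np.array(c['tvec']).ravel()
    f=200/np.tan(np.radians(float(c['fov_y']))/2); a=np.array([u-c['cx'],v-c['cy']],float); r=np.hypot(*a); th=r/f
    d=np.array([np.sin(th)*a[0]/r,np.sin(th)*a[1]/r,np.cos(th)])@R; o=-R.T@t
    return o+d*(z-o[2])/d[2]
E
python3 - <<'E'
from h import *
from plant import bot
o=bot.get_obs(); plan(o,[616.6,105.5,190]); print(o['tool_pos'],o['contact_force'])
c=bot.capture('wrist'); np.savez('w1.npz',**c); im=c['color'][:,:,::-1].copy()
# predicted lid corners, underside centre
a=-0.019; ex=np.array([np.cos(a),np.sin(a),0]);ey0=np.array([-np.sin(a),np.cos(a),0]);ez0=np.array([0,0,1])
ey=ey0*.766-ez0*.643; ez=ey0*.643+ez0*.766
for B in([613.7,-34,35],[616.3,90.5,35],[618.5,217,35]):
  for sx in(-25,25):
    for sy in(-25,25):
        p=wpix(c,np.array(B)+sx*ex+sy*ey+85*ez); cv2.circle(im,tuple(int(x) for x in p.round()),2,(255,0,255),-1)
cv2.imwrite('pics/w1.png',im)
E
```

```text
shift [0.0377 0.0002 0.0001] turn options [np.float64(0.29), np.float64(-179.71)]
[616.4054372  105.4904968  227.71301756] [ 1.05980581 -0.52621685  0.56234105]
```

View pics/w1.png

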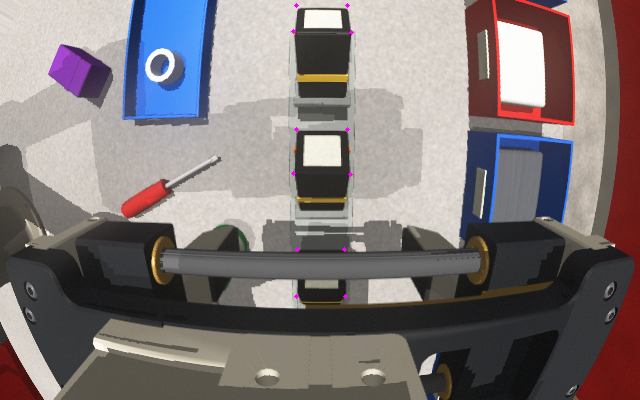

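Emit:
{"op": "step_arm", "data": {"targets": [[[0.035,0.001,0,0.3],[0.07,0.001,0,0.3],[0.105,0.001,0,0.3],[0.14,0.001,0,0.3],[0.16,0.001,0,0.3]]]}}

```text
time: 3.48
tool_pos: [618.8, 111.1, 62.4]
tcp_rot: [-2.687, 1.565, 2.008]
contact_force: [-0.6, -0.8, 0.0]
grip_width: 92.2
```

Emit:
{"op": "step_arm", "data": {"targets": [[[0.005,0,0,0],[0.01,0,0,0],[0.013,0,0,0],[0.013,0,0,0],[0.013,0,0,0]]]}}

```text
time: 3.9
tool_pos: [619.8, 111.2, 51.0]
tcp_rot: [3.11, 1.565, 1.522]
contact_force: [0.1, 0.0, 0.3]
grip_width: 91.7
```

Emit:
{"op": "step_arm", "data": {"targets": [[[0,0,0,0],[0,0,0,0],[0,0,0,0],[0,0,0,0],[0,0,0,0]]], "jaw": 1}}

```text
time: 4.32
tool_pos: [619.9, 111.3, 51.2]
tcp_rot: [3.054, 1.565, 1.465]
contact_force: [0.1, -0.2, 0.2]
grip_width: 62.9
```

Emit:
{"op": "step_arm", "data": {"targets": [[[0,0,0,0],[0,0,0,0],[0,0,0,0],[0,0,0,0],[0,0,0,0]]]}}

```text
time: 4.73
tool_pos: [619.0, 111.3, 51.2]
tcp_rot: [-2.896, 1.565, 1.798]
contact_force: [-6.0, 0.1, 4.0]
grip_width: 50.0
```

Emit:
{"op": "step_arm", "data": {"targets": [[[-0.004,0,0,0],[-0.01,0,0,0],[-0.016,0,0,0],[-0.022,0,0,0],[-0.025,0,0,0]]]}}

```text
time: 5.15
tool_pos: [619.7, 111.1, 77.2]
tcp_rot: [3.107, 1.565, 1.518]
contact_force: [-0.3, -0.3, -5.9]
grip_width: 49.9
```

Emit:
{"op": "step_arm", "data": {"targets": [[[0,0,0,0],[0,0,0,0],[0,0,0,0],[0,0,0,0],[0,0,0,0]]]}}

```text
time: 5.57
tool_pos: [619.5, 111.1, 76.8]
tcp_rot: [-3.059, 1.565, 1.635]
contact_force: [-0.4, -0.3, -6.2]
grip_width: 49.7
```

Emit:
{"op": "step_arm", "data": {"targets": [[[0,0,0,0],[0,0,0,0],[0,0,0,0],[0,0,0,0],[0,0,0,0]]]}}

```text
time: 5.98
tool_pos: [619.5, 111.1, 76.8]
tcp_rot: [-3.063, 1.565, 1.631]
contact_force: [-0.6, -0.3, -5.9]
grip_width: 49.9
```

Emit:
{"op": "step_arm", "data": {"targets": [[[-0.025,0,0,0],[-0.06,0,0,0],[-0.095,0,0,0],[-0.13,0,0,0],[-0.155,0,0,0]]]}}

```text
time: 6.4
tool_pos: [620.2, 110.3, 235.6]
tcp_rot: [2.607, 1.564, 1.018]
contact_force: [1.1, 0.4, -5.4]
grip_width: 49.8
```

```bash
python3 - <<'E'
from h import *
from plant import bot
o=bot.get_obs(); print(o['tool_pos'],tool(o)[:,0].round(4)); plan(o,[434.5,-231,230],-0.039)
E
```

```text
[620.15820316 110.29116819 235.58550455] [ 0.0036  0.0059 -1.    ]
shift [ 0.0029 -0.1796  0.3446] turn options [np.float64(1.21), np.float64(-178.79)]
```

Emit:
{"op": "step_arm", "data": {"targets": [[[0,-0.015,0.028,0.2],[0,-0.031,0.06,0.5],[0,-0.048,0.093,1],[0,-0.066,0.127,1.2],[0,-0.083,0.16,1.2]]]}}

```text
time: 6.82
tool_pos: [533.0, -49.4, 234.5]
tcp_rot: [2.588, 1.564, 0.979]
contact_force: [1.0, -0.8, -5.6]
grip_width: 49.7
```

Emit:
{"op": "step_arm", "data": {"targets": [[[0,-0.018,0.034,0],[0,-0.036,0.068,0],[0,-0.054,0.102,0],[0,-0.071,0.136,0],[0,-0.085,0.165,0]]]}}

```text
time: 7.23
tool_pos: [440.1, -212.8, 233.6]
tcp_rot: [2.473, 1.565, 0.863]
contact_force: [0.0, -0.2, -6.2]
grip_width: 49.9
```

Emit:
{"op": "step_arm", "data": {"targets": [[[0,-0.006,0.01,0],[0,-0.01,0.018,0],[0,-0.01,0.018,0],[0,-0.01,0.018,0],[0,-0.01,0.018,0]]]}}

```text
time: 7.65
tool_pos: [430.0, -229.4, 233.5]
tcp_rot: [2.473, 1.564, 0.864]
contact_force: [0.6, 0.2, -5.8]
grip_width: 49.9
```

```bash
python3 - <<'E'
from h import *
from plant import bot
o=bot.get_obs(); print(o['tool_pos'],o['contact_force'],o['moment'],tool(o)[:,0].round(4)); plan(o,[434.5,-231,50],-0.039)
c=bot.capture('wrist'); np.savez('w2.npz',**c); cv2.imwrite('pics/w2.png',c['color'][:,:,::-1])
E
```

```text
[ 430.00120776 -229.37717663  233.5280057 ] [ 0.62127349  0.2002576  -5.78842398] [-0.03946192 -0.10356416 -0.01950767] [ 0.0045  0.0052 -1.    ]
shift [0.1835 0.0038 0.0024] turn options [np.float64(0.06), np.float64(-179.94)]
```

View pics/w2.png

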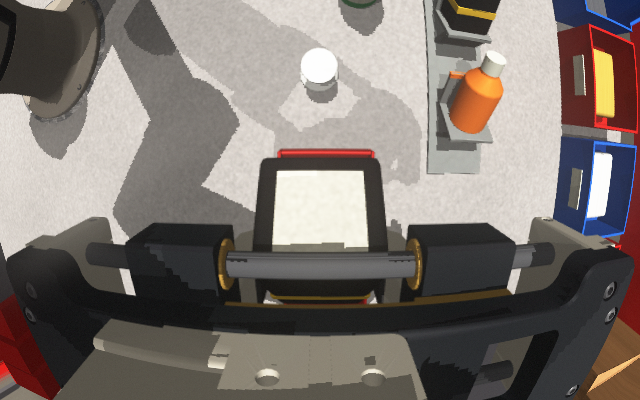

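```bash
python3 - <<'E'
from h import *
c=dict(np.load('w2.npz')); hs=cv2.cvtColor(c['color'],cv2.COLOR_RGB2HSV).astype(int)
m=((hs[...,0]<8)|(hs[...,0]>172))&(hs[...,1]>120); m[:140]=0;m[175:]=0;m[:,:200]=0;m[:,450:]=0
v,u=np.nonzero(m);print(u.min(),u.max(),v.min(),v.max())
for r in range(148,160): 
    x=np.nonzero(m[r])[0]
    if len(x): print(r,x.min(),x.max(),len(x),c['color'][r,x].mean(0).round(),wplane(c,x.min(),r,30)[:2].round(1),wplane(c,x.max(),r,30)[:2].round(1))
E
```

```text
277 373 149 157
149 283 359 67 [143.  78.  72.] [ 387.8 -193.2] [ 476.8 -196.6]
150 280 370 91 [158.  54.  48.] [ 384.2 -194.2] [ 489.9 -198.1]
151 278 373 96 [211.  64.  57.] [ 381.8 -195.2] [ 493.5 -199.3]
152 278 373 96 [241.  80.  72.] [ 381.7 -196.4] [ 493.5 -200.5]
153 277 373 97 [219.  62.  55.] [ 380.5 -197.5] [ 493.5 -201.7]
154 278 373 96 [154.  54.  49.] [ 381.6 -198.8] [ 493.5 -202.9]
155 278 373 95 [122.  53.  48.] [ 381.5 -200. ] [ 493.4 -204.1]
156 278 373 94 [114.  53.  48.] [ 381.4 -201.1] [ 493.4 -205.3]
157 278 373 21 [110.  52.  48.] [ 381.4 -202.3] [ 493.4 -206.5]
```

Emit:
{"op": "step_arm", "data": {"targets": [[[0.02,0.004,0.002,0],[0.055,0.004,0.002,0],[0.09,0.004,0.002,0],[0.125,0.004,0.002,0],[0.15,0.004,0.002,0]]]}}

```text
time: 8.12
tool_pos: [434.3, -228.8, 81.0]
tcp_rot: [2.829, 1.564, 1.223]
contact_force: [-0.2, -0.3, -6.5]
grip_width: 49.7
```

Emit:
{"op": "step_arm", "data": {"targets": [[[0.01,0,0,0],[0.018,0,0,0],[0.024,0,0,0],[0.027,0,0,0],[0.027,0,0,0]]]}}

```text
time: 8.53
tool_pos: [435.0, -228.6, 54.1]
tcp_rot: [2.722, 1.564, 1.116]
contact_force: [0.1, 0.5, -6.0]
grip_width: 50.2
```

Emit:
{"op": "step_arm", "data": {"targets": [[[0,0,0,0],[0,0,0,0],[0,0,0,0],[0,0,0,0],[0,0,0,0]]]}}

```text
time: 8.95
tool_pos: [435.1, -228.8, 54.5]
tcp_rot: [2.62, 1.564, 1.015]
contact_force: [-0.5, 0.8, -6.4]
grip_width: 50.0
```

```bash
python3 - <<'E'
from h import *
from plant import bot
o=bot.get_obs(); print(o['tool_pos'],o['contact_force'],o['moment'],tool(o)[:,0].round(4)); plan(o,[435,-231,40],-0.039)
c=bot.capture('side'); np.savez('s2.npz',**c); cv2.imwrite('pics/s2.png',cv2.resize(c['color'][60:260,280:560,::-1],None,fx=2.8,fy=2.8,interpolation=cv2.INTER_CUBIC))
E
```

```text
[ 435.06714348 -228.75120836   54.54775654] [-0.45262535  0.78084123 -6.3799099 ] [-0.08619255 -0.07895541 -0.02952227] [ 0.0037  0.0059 -1.    ]
shift [ 0.0145 -0.      0.0023] turn options [np.float64(0.23), np.float64(-179.77)]
```

View pics/s2.png

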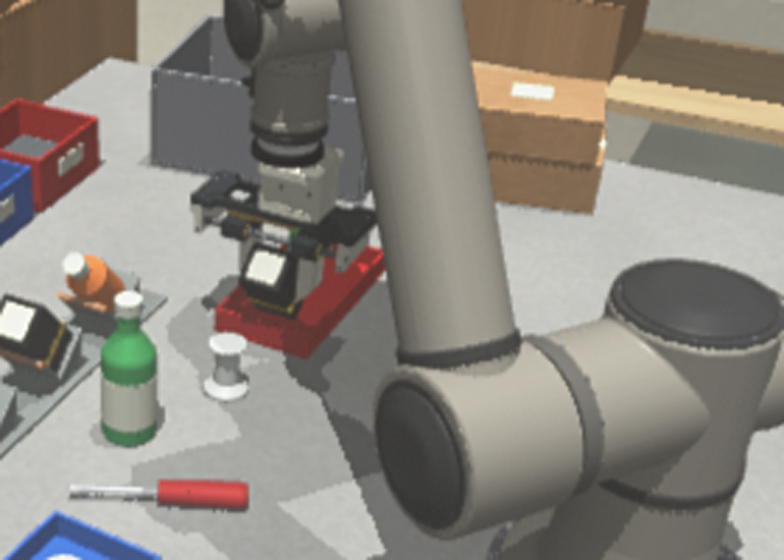

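Emit:
{"op": "step_arm", "data": {"targets": [[[0.003,0,0.001,0.2],[0.006,0,0.002,0.2],[0.009,0,0.002,0.2],[0.012,0,0.002,0.2],[0.014,0,0.002,0.2]]]}}

```text
time: 9.42
tool_pos: [434.8, -230.5, 39.8]
tcp_rot: [2.771, 1.564, 1.162]
contact_force: [0.1, -0.1, -6.3]
grip_width: 49.9
```

Emit:
{"op": "step_arm", "data": {"targets": [[[0.001,0,0,0],[0.002,0,0,0],[0.003,0,0,0],[0.004,0,0,0],[0.004,0,0,0]]]}}

```text
time: 9.83
tool_pos: [434.8, -230.4, 36.5]
tcp_rot: [2.745, 1.564, 1.136]
contact_force: [-2.7, 1.0, 2.1]
grip_width: 49.8
```

Emit:
{"op": "step_arm", "data": {"targets": [[[0.001,0,0.001,0],[0.0015,0,0.003,0],[0.002,0,0.005,0],[0.002,0,0.007,0],[0.0025,0,0.009,0]]]}}

```text
time: 10.25
tool_pos: [434.5, -237.9, 35.2]
tcp_rot: [2.813, 1.562, 1.204]
contact_force: [-2.2, 9.1, 12.3]
grip_width: 49.9
```

Emit:
{"op": "step_arm", "data": {"targets": [[[0.001,0,0.002,0],[0.002,0,0.004,0],[0.003,0,0.006,0],[0.0035,0,0.008,0],[0.004,0,0.009,0]]]}}

```text
time: 10.67
tool_pos: [434.3, -246.2, 32.5]
tcp_rot: [2.815, 1.561, 1.205]
contact_force: [-2.6, 6.6, 14.1]
grip_width: 49.9
```

```bash
cat >> h.py <<'E'
def lid(c):
    hs=cv2.cvtColor(c['color'],cv2.COLOR_RGB2HSV); m=((hs[...,2]>185)&(hs[...,1]<40)).astype(np.uint8); m[:120]=0;m[246:]=0;m[:,:230]=0;m[:,410:]=0
    n,cc,st,ce=cv2.connectedComponentsWithStats(m); k=1+st[1:,4].argmax(); return st[k],ce[k].round(1)
E
python3 - <<'E'
from h import *
from plant import bot
o=bot.get_obs(); print(o['tool_pos'],o['contact_force'],o['moment'])
print(lid(dict(np.load('w2.npz'))))
c=bot.capture('wrist'); np.savez('w3.npz',**c); print(lid(c)); cv2.imwrite('pics/w3.png',c['color'][:,:,::-1])
E
```

```text
[ 434.25102223 -246.195124     32.5493649 ] [-2.61673747  6.60207917 14.14998819] [ 1.42510358  0.66714027 -0.00414582]
(array([ 230,  120,  180,  119, 7728], dtype=int32), array([319.2, 155.8]))
(array([ 270,  178,  100,   68, 6200], dtype=int32), array([322.3, 213.2]))
```

View pics/w3.png

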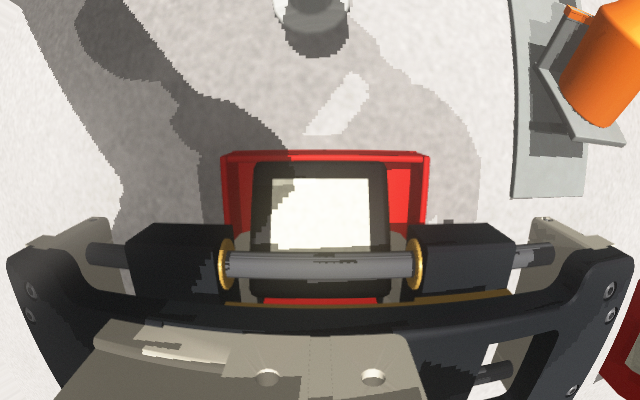

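```bash
cat >> h.py <<'E'
def tiltrows(c,o,yb=-6.4,h=40.3):
    R=tool(o); G=np.array(o['tool_pos'])-19*R[:,0]
    for t in range(0,46,5):
        a=np.radians(t); r=[]
        for q in((25,85),(-25,85)):
            A,B=q[0]-yb,q[1]-h; r.append(wpix(c,G+(A*np.cos(a)+B*np.sin(a))*-R[:,2]+(-A*np.sin(a)+B*np.cos(a))*-R[:,0])[1].round())
        print(t,r)
E
python3 - <<'E'
from h import *
from plant import bot
o=bot.get_obs(); c=dict(np.load('w3.npz')); tiltrows(c,o)
for n in('w2','w3'):
    c=dict(np.load(n+'.npz')); print(n,[(r,c['color'][r,300:340].mean().round()) for r in range(146,190,2)])
E
```

```text
0 [np.float64(232.0), np.float64(349.0)]
5 [np.float64(218.0), np.float64(344.0)]
10 [np.float64(205.0), np.float64(338.0)]
15 [np.float64(194.0), np.float64(331.0)]
20 [np.float64(183.0), np.float64(323.0)]
25 [np.float64(174.0), np.float64(313.0)]
30 [np.float64(166.0), np.float64(303.0)]
35 [np.float64(160.0), np.float64(292.0)]
40 [np.float64(155.0), np.float64(280.0)]
45 [np.float64(152.0), np.float64(268.0)]
w2 [(146, np.float64(183.0)), (148, np.float64(138.0)), (150, np.float64(90.0)), (152, np.float64(133.0)), (154, np.float64(82.0)), (156, np.float64(70.0)), (158, np.float64(55.0)), (160, np.float64(58.0)), (162, np.float64(59.0)), (164, np.float64(59.0)), (166, np.float64(59.0)), (168, np.float64(59.0)), (170, np.float64(146.0)), (172, np.float64(244.0)), (174, np.float64(245.0)), (176, np.float64(241.0)), (178, np.float64(242.0)), (180, np.float64(242.0)), (182, np.float64(241.0)), (184, np.float64(241.0)), (186, np.float64(240.0)), (188, np.float64(240.0))]
w3 [(146, np.float64(206.0)), (148, np.float64(207.0)), (150, np.float64(104.0)), (152, np.float64(86.0)), (154, np.float64(96.0)), (156, np.float64(133.0)), (158, np.float64(129.0)), (160, np.float64(90.0)), (162, np.float64(64.0)), (164, np.float64(69.0)), (166, np.float64(73.0)), (168, np.float64(74.0)), (170, np.float64(75.0)), (172, np.float64(76.0)), (174, np.float64(77.0)), (176, np.float64(76.0)), (178, np.float64(176.0)), (180, np.float64(252.0)), (182, np.float64(253.0)), (184, np.float64(252.0)), (186, np.float64(252.0)), (188, np.float64(252.0))]
```

Emit:
{"op": "step_arm", "data": {"targets": [[[0.001,0,0,0],[0.002,0,0.0,0],[0.003,0,0.0,0],[0.004,0,0.0,0],[0.005,0,0.0,0]]]}}

```text
time: 11.13
tool_pos: [434.4, -248.0, 30.7]
tcp_rot: [2.447, 1.563, 0.839]
contact_force: [-11.5, -3.3, 29.8]
grip_width: 49.7
```

Emit:
{"op": "step_arm", "data": {"targets": [[[0.003,0,0.002,0],[0.004,0,0.004,0],[0.005,0,0.006,0],[0.006,0,0.008,0],[0.0065,0,0.01,0]]]}}

```text
time: 11.55
tool_pos: [433.8, -257.8, 25.5]
tcp_rot: [2.468, 1.563, 0.86]
contact_force: [-3.3, 4.3, 10.0]
grip_width: 49.5
```

```bash
python3 - <<'E'
from h import *
from plant import bot
o=bot.get_obs(); print(o['tool_pos'],o['contact_force'],o['moment'],tool(o)[:,0].round(4))
c=bot.capture('wrist'); np.savez('w4.npz',**c); print(lid(c)); tiltrows(c,o)
E
```

```text
[ 433.82122237 -257.75741187   25.49613004] [-3.25689354  4.33872663  9.95236292] [1.28009476 0.62483172 0.06774136] [ 0.005   0.0058 -1.    ]
(array([ 267,  200,  107,   46, 4254], dtype=int32), array([325.7, 223.9]))
0 [np.float64(232.0), np.float64(349.0)]
5 [np.float64(218.0), np.float64(344.0)]
10 [np.float64(205.0), np.float64(338.0)]
15 [np.float64(193.0), np.float64(331.0)]
20 [np.float64(183.0), np.float64(323.0)]
25 [np.float64(174.0), np.float64(313.0)]
30 [np.float64(166.0), np.float64(303.0)]
35 [np.float64(160.0), np.float64(292.0)]
40 [np.float64(155.0), np.float64(280.0)]
45 [np.float64(151.0), np.float64(268.0)]
```

Emit:
{"op": "step_arm", "data": {"targets": [[[0.003,0,0.002,0],[0.004,0,0.004,0],[0.0055,0,0.006,0],[0.007,0,0.008,0],[0.008,0,0.01,0]]]}}

```text
time: 12.02
tool_pos: [433.4, -267.6, 18.3]
tcp_rot: [2.504, 1.563, 0.895]
contact_force: [-1.4, 5.8, 6.3]
grip_width: 50.3
```

```bash
python3 - <<'E'
from h import *
from plant import bot
o=bot.get_obs(); print(o['tool_pos'],o['contact_force'],o['moment'],tool(o)[:,0].round(4))
c=bot.capture('wrist'); np.savez('w4.npz',**c); print(lid(c))
E
```

```text
[ 433.42263081 -267.60587008   18.30283079] [-1.44297497  5.80468376  6.33491091] [1.24378159 0.3220329  0.01701348] [ 0.0051  0.0064 -1.    ]
(array([ 277,  227,  100,   19, 1702], dtype=int32), array([331.4, 236.3]))
```

Emit:
{"op": "step_arm", "data": {"targets": [[[0.001,0,0.002,0],[0.002,0,0.004,0],[0.003,0,0.006,0],[0.004,0,0.007,0],[0.005,0,0.008,0]]]}}

```text
time: 12.48
tool_pos: [433.2, -274.1, 14.7]
tcp_rot: [2.688, 1.56, 1.078]
contact_force: [-3.3, 14.5, 29.1]
grip_width: 49.5
```

```bash
python3 - <<'E'
from h import *
from plant import bot
o=bot.get_obs(); print(o['tool_pos'],o['contact_force'],o['moment'],tool(o)[:,0].round(4))
c=bot.capture('wrist'); np.savez('w4.npz',**c); print(lid(c)); tiltrows(c,o,-6.4,31);cv2.imwrite('pics/w4.png',c['color'][:,:,::-1])
E
```

```text
[ 433.20891828 -274.09143488   14.67968338] [-3.26757378 14.51353514 29.06090851] [ 2.66272942  0.85859911 -0.11513287] [ 0.005   0.0092 -0.9999]
(array([296, 240,  82,   6, 431], dtype=int32), array([338. , 242.9]))
0 [np.float64(243.0), np.float64(365.0)]
5 [np.float64(225.0), np.float64(359.0)]
10 [np.float64(208.0), np.float64(351.0)]
15 [np.float64(192.0), np.float64(342.0)]
20 [np.float64(178.0), np.float64(331.0)]
25 [np.float64(166.0), np.float64(318.0)]
30 [np.float64(156.0), np.float64(305.0)]
35 [np.float64(148.0), np.float64(290.0)]
40 [np.float64(141.0), np.float64(274.0)]
45 [np.float64(136.0), np.float64(258.0)]
```

View pics/w4.png

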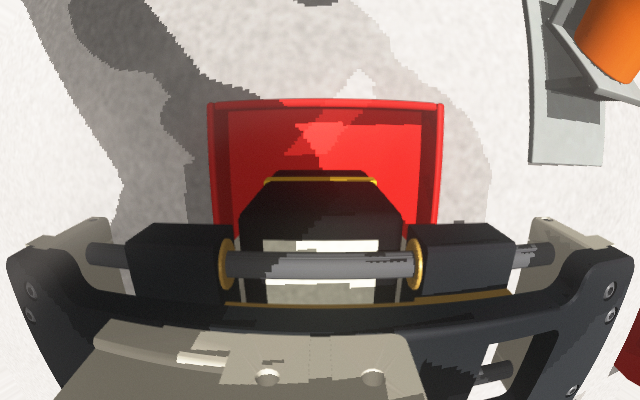

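Emit:
{"op": "step_arm", "data": {"targets": [[[-0.001,0,0,0],[-0.001,0,0,0],[-0.001,0,0,0],[-0.001,0,0,0],[-0.001,0,0,0]]]}}

```text
time: 12.95
tool_pos: [433.1, -274.3, 15.3]
tcp_rot: [2.703, 1.561, 1.093]
contact_force: [0.3, -0.6, -6.7]
grip_width: 50.0
```

Emit:
{"op": "step_arm", "data": {"targets": [[[0,0,0,0],[0,0,0,0],[0,0,0,0],[0,0,0,0],[0,0,0,0]]], "jaw": 0.37}}

```text
time: 13.37
tool_pos: [433.3, -274.6, 15.6]
tcp_rot: [2.629, 1.561, 1.02]
contact_force: [-0.6, 0.3, -0.0]
grip_width: 58.0
```

```bash
python3 - <<'E'
from h import *
from plant import bot
o=bot.get_obs(); print(o['tool_pos'],o['contact_force'],o['moment'],o['grip_width'],tool(o)[:,0].round(4))
c=bot.capture('wrist'); print(lid(c))
c=bot.capture('side'); np.savez('s3.npz',**c); cv2.imwrite('pics/s3.png',cv2.resize(c['color'][110:210,330:450,::-1],None,fx=5,fy=5,interpolation=cv2.INTER_CUBIC))
E
```

```text
[ 433.31647364 -274.55157535   15.57846436] [-0.57707605  0.33669816 -0.02811882] [-0.01727153 -0.0977695  -0.06350083] 58.031521603445306 [ 0.0053  0.0086 -0.9999]
(array([289, 238,  90,   8, 668], dtype=int32), array([336.1, 241.5]))
```

View pics/s3.png

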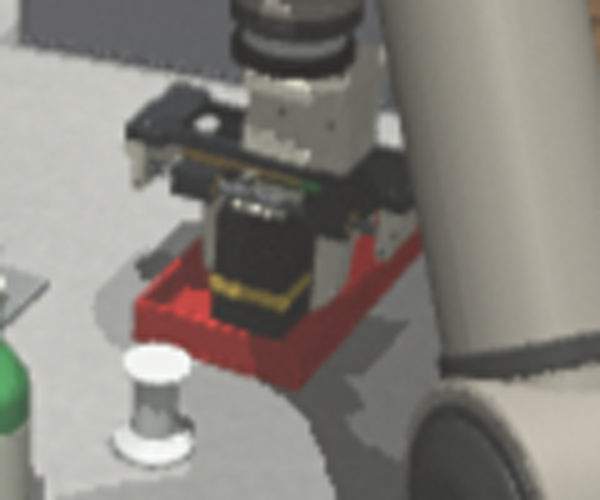

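Emit:
{"op": "step_arm", "data": {"targets": [[[-0.01,0,0,0],[-0.03,0,0,0],[-0.06,0,0,0],[-0.095,0,0,0],[-0.13,0,0,0]]]}}

```text
time: 13.88
tool_pos: [432.1, -275.2, 147.4]
tcp_rot: [2.728, 1.561, 1.118]
contact_force: [0.7, -0.8, 0.4]
grip_width: 57.7
```

Emit:
{"op": "step_arm", "data": {"targets": [[[-0.03,0,0,0],[-0.06,0,0,0],[-0.08,0,0,0],[-0.08,0,0,0],[-0.08,0,0,0]]], "jaw": 0}}

```text
time: 14.3
tool_pos: [432.0, -276.2, 228.9]
tcp_rot: [2.423, 1.561, 0.814]
contact_force: [0.4, 0.2, -0.1]
grip_width: 86.6
```

```bash
python3 - <<'E'
from h import *
from plant import bot
o=bot.get_obs(); print(o['tool_pos'],o['time']); plan(o,[619,232,225])
c=bot.capture('side'); im=c['color']; np.savez('s4.npz',**c)
P=cloud(c); hs=cv2.cvtColor(im,cv2.COLOR_RGB2HSV)
m=(hs[...,2]<60)&(P[...,0]>390)&(P[...,0]<480)&(P[...,1]>-310)&(P[...,1]<-220)&(P[...,2]>8)&(P[...,2]<100)
print(m.sum(),np.percentile(P[m],[2,50,98],axis=0).round())
t=bot.capture('top'); P=cloud(t); m=(P[...,2]>75)&(P[...,2]<110)&(P[...,0]>380)&(P[...,0]<490)&(P[...,1]>-330)&(P[...,1]<-200)
v,u=np.nonzero(m); print('lid',m.sum(),P[m].mean(0).round(1) if m.sum() else '', np.percentile(P[m][:,2],[5,50,95]) if m.sum() else '')
E
```

```text
[ 432.01211039 -276.16939434  228.9140029 ] 14.3
shift [ 0.0089  0.1671 -0.515 ] turn options [np.float64(-1.13), np.float64(178.87)]
244 [[ 404. -272.   12.]
 [ 416. -238.   63.]
 [ 451. -231.   87.]]
lid 562 [ 432.2 -255.7   87.5] [82.83366526 87.85468666 90.76979646]
```

Emit:
{"op": "step_arm", "data": {"targets": [[[0,0.008,-0.025,-0.2],[0,0.02,-0.06,-0.5],[0,0.033,-0.1,-1],[0,0.046,-0.14,-1.1],[0,0.058,-0.18,-1.1]]]}}

```text
time: 14.82
tool_pos: [495.4, -96.8, 227.1]
tcp_rot: [-3.139, 1.559, 1.553]
contact_force: [0.4, -0.7, 0.5]
grip_width: 91.7
```

Emit:
{"op": "step_arm", "data": {"targets": [[[0,0.013,-0.038,0],[0,0.026,-0.075,0],[0,0.039,-0.112,0],[0,0.051,-0.149,0],[0,0.063,-0.185,0]]]}}

```text
time: 15.23
tool_pos: [561.7, 89.0, 227.5]
tcp_rot: [-2.852, 1.559, 1.84]
contact_force: [0.1, -0.6, -1.0]
grip_width: 91.6
```

Emit:
{"op": "step_arm", "data": {"targets": [[[0,0.012,-0.037,0],[0,0.024,-0.074,0],[0,0.036,-0.108,0],[0,0.042,-0.13,0],[0,0.045,-0.14,0]]]}}

```text
time: 15.65
tool_pos: [609.0, 231.2, 226.4]
tcp_rot: [-2.581, 1.558, 2.115]
contact_force: [-0.4, -1.0, -0.7]
grip_width: 91.7
```

Emit:
{"op": "step_arm", "data": {"targets": [[[0,0,0,0],[0,0,0,0],[0,0,0,0],[0,0,0,0],[0,0,0,0]]]}}

```text
time: 16.07
tool_pos: [609.0, 229.7, 226.7]
tcp_rot: [-2.585, 1.558, 2.109]
contact_force: [-0.5, -0.6, -0.1]
grip_width: 91.7
```

```bash
python3 - <<'E'
from h import *
from plant import bot
o=bot.get_obs(); print(o['tool_pos'],o['time']); plan(o,[619,232,54])
E
```

```text
[609.00963303 229.69617849 226.74355205] 16.0667
shift [ 0.1727  0.0111 -0.0006] turn options [np.float64(-0.0), np.float64(180.0)]
```

Emit:
{"op": "step_arm", "data": {"targets": [[[0.02,0.008,0,0],[0.055,0.011,0,0],[0.09,0.011,-0.0005,0],[0.12,0.011,-0.0005,0],[0.145,0.011,-0.0005,0]]]}}

```text
time: 16.48
tool_pos: [618.3, 230.3, 79.6]
tcp_rot: [-2.453, 1.557, 2.239]
contact_force: [-0.3, 1.1, -0.7]
grip_width: 91.8
```

Emit:
{"op": "step_arm", "data": {"targets": [[[0.01,0,0,0],[0.018,0,0,0],[0.022,0,0,0],[0.024,0,0,0],[0.024,0,0,0]]]}}

```text
time: 16.9
tool_pos: [618.8, 230.6, 56.9]
tcp_rot: [-2.602, 1.558, 2.09]
contact_force: [1.1, 1.3, -0.0]
grip_width: 92.0
```

```bash
python3 - <<'E'
from h import *
from plant import bot
o=bot.get_obs(); print(o['tool_pos'],o['time'],o['contact_force'],tool(o)[:,0].round(3)); plan(o,[619,232,54])
E
```

```text
[618.84342806 230.61258822  56.86807658] 16.9 [ 1.13966545  1.31798748 -0.04672292] [-0.006  0.011 -1.   ]
shift [ 0.0029  0.0001 -0.0014] turn options [np.float64(-0.09), np.float64(179.91)]
```

Close, wait, lift 25 mm, weigh.

Emit:
{"op": "step_arm", "data": {"targets": [[[0.002,0,-0.001,0],[0.003,0,-0.001,0],[0.003,0,-0.001,0],[0.003,0,-0.001,0],[0.003,0,-0.001,0]]], "jaw": 1}}

```text
time: 17.32
tool_pos: [619.0, 231.7, 54.1]
tcp_rot: [-2.634, 1.558, 2.058]
contact_force: [0.4, 1.4, -0.7]
grip_width: 63.1
```

Emit:
{"op": "step_arm", "data": {"targets": [[[0,0,0,0],[0,0,0,0],[0,0,0,0],[0,0,0,0],[0,0,0,0]]]}}

```text
time: 17.73
tool_pos: [619.1, 231.8, 54.3]
tcp_rot: [-2.675, 1.558, 2.017]
contact_force: [1.2, 0.5, 1.0]
grip_width: 49.8
```

Emit:
{"op": "step_arm", "data": {"targets": [[[-0.004,0,0,0],[-0.01,0,0,0],[-0.016,0,0,0],[-0.022,0,0,0],[-0.025,0,0,0]]]}}

```text
time: 18.15
tool_pos: [619.8, 231.6, 80.8]
tcp_rot: [-2.807, 1.558, 1.885]
contact_force: [0.4, -0.2, -0.4]
grip_width: 49.7
```

Emit:
{"op": "step_arm", "data": {"targets": [[[0,0,0,0],[0,0,0,0],[0,0,0,0],[0,0,0,0],[0,0,0,0]]]}}

```text
time: 18.57
tool_pos: [619.6, 231.6, 80.4]
tcp_rot: [-2.751, 1.558, 1.941]
contact_force: [0.1, -0.4, -1.0]
grip_width: 50.2
```

Emit:
{"op": "step_arm", "data": {"targets": [[[0,0,0,0],[0,0,0,0],[0,0,0,0],[0,0,0,0],[0,0,0,0]]]}}

```text
time: 18.98
tool_pos: [619.6, 231.5, 80.3]
tcp_rot: [-2.742, 1.558, 1.95]
contact_force: [0.1, 0.3, -1.0]
grip_width: 50.0
```

Emit:
{"op": "step_arm", "data": {"targets": [[[-0.02,0,0,0],[-0.045,0,0,0],[-0.065,0,0,0],[-0.08,0,0,0],[-0.08,0,0,0]]]}}

```text
time: 19.4
tool_pos: [621.7, 231.1, 164.4]
tcp_rot: [2.991, 1.557, 1.4]
contact_force: [0.8, 1.2, -1.5]
grip_width: 49.8
```

Emit:
{"op": "step_arm", "data": {"targets": [[[0,-0.02,-0.013,0.5],[0,-0.045,-0.03,1],[0,-0.07,-0.047,2],[0,-0.095,-0.064,3],[0,-0.12,-0.08,3.2]]]}}

```text
time: 19.82
tool_pos: [501.7, 313.9, 164.0]
tcp_rot: [-3.124, 1.558, 1.511]
contact_force: [0.6, 0.9, -1.3]
grip_width: 49.9
```

```bash
python3 - <<'E'
from h import *
from plant import bot
o=bot.get_obs(); print(o['tool_pos'],o['time'],o['contact_force'],tool(o)[:,0].round(3)); plan(o,[427.5,365,150],-0.075)
E
```

```text
[501.68713644 313.932782   163.95378831] 19.8167 [ 0.6018004   0.94698563 -1.3107762 ] [ 0.001  0.013 -1.   ]
shift [ 0.0145 -0.0779 -0.045 ] turn options [np.float64(-0.14), np.float64(179.86)]
```

Emit:
{"op": "step_arm", "data": {"targets": [[[0,-0.025,-0.014,0],[0,-0.05,-0.029,0],[0.005,-0.07,-0.04,0],[0.01,-0.078,-0.045,0],[0.014,-0.078,-0.045,0]]]}}

```text
time: 20.23
tool_pos: [425.4, 365.8, 149.4]
tcp_rot: [-2.996, 1.559, 1.642]
contact_force: [0.6, 0.3, -1.5]
grip_width: 49.8
```

Emit:
{"op": "step_arm", "data": {"targets": [[[0,0,0,0],[0,0,0,0],[0,0,0,0],[0,0,0,0],[0,0,0,0]]]}}

```text
time: 20.65
tool_pos: [426.2, 365.4, 149.6]
tcp_rot: [-3.031, 1.559, 1.606]
contact_force: [0.6, 0.6, -0.9]
grip_width: 50.0
```

```bash
python3 - <<'E'
from h import *
from plant import bot
o=bot.get_obs(); print(o['tool_pos'],o['time'],o['contact_force'],tool(o)[:,0].round(3)); plan(o,[427.5,365,50],-0.075)
c=bot.capture('wrist'); np.savez('w5.npz',**c); hs=cv2.cvtColor(c['color'],cv2.COLOR_RGB2HSV).astype(int)
m=(hs[...,0]>100)&(hs[...,0]<128)&(hs[...,1]>120); m[200:]=0;m[:100]=0;m[:,:180]=0;m[:,460:]=0
for r in range(100,200,4):
    x=np.nonzero(m[r])[0]
    if len(x): print(r,x.min(),x.max(),len(x),wplane(c,x.min(),r,30)[:2].round(1),wplane(c,x.max(),r,30)[:2].round(1))
cv2.imwrite('pics/w5.png',c['color'][:,:,::-1])
E
```

```text
[426.24078441 365.36043575 149.55294036] 20.65 [ 0.62970592  0.57082006 -0.91083346] [-0.     0.012 -1.   ]
shift [0.0995 0.0014 0.0015] turn options [np.float64(-0.05), np.float64(179.95)]
152 260 384 9 [373.7 409.7] [486.1 401.2]
156 260 384 5 [373.3 406. ] [485.9 397.5]
160 260 384 5 [372.9 402.3] [485.8 393.8]
164 380 383 4 [481.9 390.4] [484.7 390.2]
168 381 383 3 [482.6 386.6] [484.5 386.5]
172 381 383 3 [482.5 382.9] [484.4 382.8]
176 381 383 3 [482.3 379.2] [484.2 379. ]
180 382 383 2 [483.1 375.3] [484.1 375.3]
184 382 383 2 [483.  371.6] [484.  371.5]
```

View pics/w5.png

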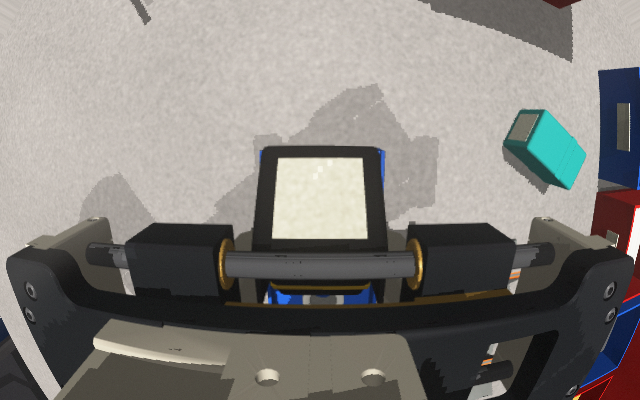

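Emit:
{"op": "step_arm", "data": {"targets": [[[0.02,0.001,0,0],[0.05,0.001,0.001,0],[0.075,0.001,0.001,0],[0.095,0.001,0.001,0],[0.103,0.001,0.001,0]]]}}

```text
time: 21.12
tool_pos: [425.8, 364.5, 43.8]
tcp_rot: [-2.665, 1.56, 1.971]
contact_force: [-1.1, -0.5, -0.2]
grip_width: 50.2
```

Emit:
{"op": "step_arm", "data": {"targets": [[[0.001,0,0,0],[0.002,0,0,0],[0.003,0,0,0],[0.004,0,0,0],[0.004,0,0,0]]]}}

```text
time: 21.53
tool_pos: [426.4, 364.9, 40.8]
tcp_rot: [-2.836, 1.56, 1.8]
contact_force: [-1.3, -0.2, -0.3]
grip_width: 50.2
```

Emit:
{"op": "step_arm", "data": {"targets": [[[0.001,0,0,0],[0.002,0,0,0],[0.003,0,0,0],[0.004,0,0,0],[0.004,0,0,0]]]}}

```text
time: 21.95
tool_pos: [427.1, 365.4, 39.3]
tcp_rot: [-3.062, 1.559, 1.574]
contact_force: [-3.9, -2.4, 16.6]
grip_width: 50.1
```

Contact where predicted. Press and drag.

Emit:
{"op": "step_arm", "data": {"targets": [[[0.003,0,0.001,0],[0.0045,0,0.003,0],[0.005,0,0.005,0],[0.006,0,0.007,0],[0.0065,0,0.009,0]]]}}

```text
time: 22.37
tool_pos: [426.9, 359.2, 36.5]
tcp_rot: [3.028, 1.552, 1.38]
contact_force: [-8.3, 4.6, 21.5]
grip_width: 49.9
```

```bash
cat > st.py <<'E'
from h import *
from plant import bot
o=bot.get_obs(); print(o['time'],o['tool_pos'],o['contact_force'],tool(o)[:,0].round(3))
c=bot.capture('wrist'); g=c['color'][:,300:340].mean((1,2)); s=lid(c); print('label top',s[0][1]); tiltrows(c,o,-13.4,38.8)
E
python3 -c "
from h import *
print(lid(dict(np.load('w5.npz'))))"; python3 st.py
```

```text
(array([ 272,  158,   95,   81, 7247], dtype=int32), array([319.5, 198.8]))
22.3667 [426.92561011 359.24786913  36.49403928] [-8.30841393  4.64244429 21.46878178] [ 0.003  0.018 -1.   ]
label top 160
0 [np.float64(212.0), np.float64(338.0)]
5 [np.float64(198.0), np.float64(331.0)]
10 [np.float64(184.0), np.float64(324.0)]
15 [np.float64(172.0), np.float64(315.0)]
20 [np.float64(162.0), np.float64(305.0)]
25 [np.float64(154.0), np.float64(294.0)]
30 [np.float64(147.0), np.float64(283.0)]
35 [np.float64(142.0), np.float64(271.0)]
40 [np.float64(139.0), np.float64(259.0)]
45 [np.float64(136.0), np.float64(247.0)]
```

Emit:
{"op": "step_arm", "data": {"targets": [[[0.003,0,0.002,0],[0.004,0,0.004,0],[0.005,0,0.006,0],[0.006,0,0.008,0],[0.0065,0,0.01,0]]]}}

```text
time: 22.83
tool_pos: [426.2, 351.1, 32.4]
tcp_rot: [2.971, 1.548, 1.323]
contact_force: [-7.0, 5.6, 15.0]
grip_width: 49.7
```

```bash
python3 st.py
```

```text
22.8333 [426.2049798  351.06224271  32.43619981] [-6.9816855   5.55931357 15.02473085] [ 0.006  0.022 -1.   ]
label top 168
0 [np.float64(212.0), np.float64(338.0)]
5 [np.float64(198.0), np.float64(331.0)]
10 [np.float64(184.0), np.float64(324.0)]
15 [np.float64(172.0), np.float64(315.0)]
20 [np.float64(162.0), np.float64(305.0)]
25 [np.float64(154.0), np.float64(294.0)]
30 [np.float64(147.0), np.float64(283.0)]
35 [np.float64(142.0), np.float64(271.0)]
40 [np.float64(139.0), np.float64(259.0)]
45 [np.float64(136.0), np.float64(247.0)]
```

Emit:
{"op": "step_arm", "data": {"targets": [[[0.003,0,0.002,0],[0.004,0,0.004,0],[0.0055,0,0.006,0],[0.007,0,0.008,0],[0.0075,0,0.01,0]]]}}

```text
time: 23.3
tool_pos: [425.5, 342.5, 26.8]
tcp_rot: [2.939, 1.545, 1.292]
contact_force: [-5.3, 4.4, 11.3]
grip_width: 49.8
```

```bash
python3 st.py|head -2
```

```text
23.3 [425.51334679 342.45830674  26.75613403] [-5.30174064  4.36289062 11.2886141 ] [ 0.007  0.025 -1.   ]
label top 183
```

Emit:
{"op": "step_arm", "data": {"targets": [[[0.003,0,0.002,0],[0.004,0,0.004,0],[0.0055,0,0.006,0],[0.007,0,0.008,0],[0.0075,0,0.01,0]]]}}

```text
time: 23.77
tool_pos: [425.2, 334.0, 20.6]
tcp_rot: [2.899, 1.541, 1.251]
contact_force: [-3.2, 5.8, 9.9]
grip_width: 49.7
```

```bash
python3 st.py|head -2; python3 - <<'E'
from h import *
from plant import bot
c=bot.capture('side'); cv2.imwrite('pics/s5.png',cv2.resize(c['color'][180:330,220:380,::-1],None,fx=4,fy=4,interpolation=cv2.INTER_CUBIC))
E
```

```text
23.7667 [425.21712139 334.04056676  20.55729904] [-3.18722729  5.8267339   9.85376498] [ 0.009  0.028 -1.   ]
label top 203
```

View pics/s5.png

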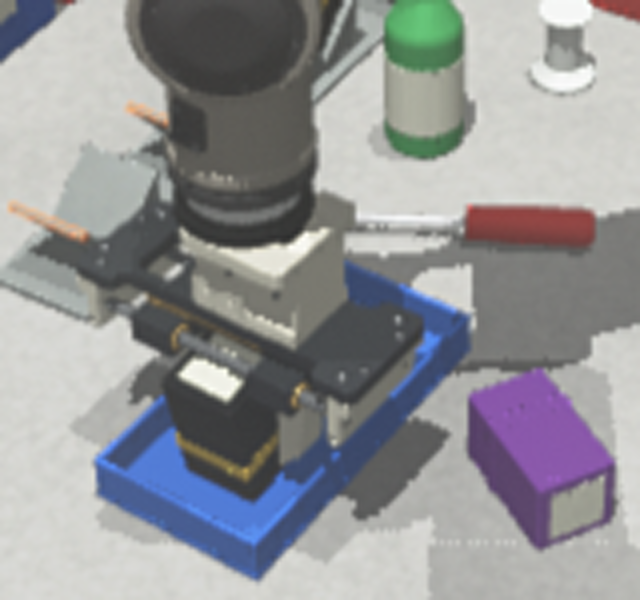

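Emit:
{"op": "step_arm", "data": {"targets": [[[0.001,0,0.001,0],[0.002,0,0.002,0],[0.003,0,0.004,0],[0.004,0,0.005,0],[0.005,0,0.006,0]]]}}

```text
time: 24.28
tool_pos: [425.5, 329.2, 16.9]
tcp_rot: [2.855, 1.538, 1.206]
contact_force: [-3.7, 2.8, 11.6]
grip_width: 49.7
```

```bash
python3 st.py|head -2
```

```text
24.2833 [425.52437628 329.22038313  16.88320689] [-3.74732537  2.83679954 11.61562776] [ 0.012  0.031 -0.999]
label top 216
```

Emit:
{"op": "step_arm", "data": {"targets": [[[0.001,0,0.001,0],[0.002,0,0.002,0],[0.003,0,0.003,0],[0.004,0,0.004,0],[0.0045,0,0.005,0]]]}}

```text
time: 24.75
tool_pos: [425.5, 325.5, 13.3]
tcp_rot: [2.843, 1.535, 1.193]
contact_force: [-4.5, 5.5, 9.3]
grip_width: 49.9
```

```bash
python3 st.py|head -2
```

```text
24.75 [425.45675224 325.47496501  13.3321157 ] [-4.51234692  5.50429278  9.26528772] [ 0.013  0.033 -0.999]
label top 229
```

Emit:
{"op": "step_arm", "data": {"targets": [[[0.001,0,0.001,0],[0.002,0,0.002,0],[0.0025,0,0.003,0],[0.003,0,0.003,0],[0.003,0,0.003,0]]]}}

```text
time: 25.22
tool_pos: [426.0, 324.6, 13.1]
tcp_rot: [2.812, 1.53, 1.162]
contact_force: [-6.1, 5.0, 23.1]
grip_width: 49.9
```

Emit:
{"op": "step_arm", "data": {"targets": [[[-0.001,0,0,0],[-0.001,0,0,0],[-0.001,0,0,0],[-0.001,0,0,0],[-0.001,0,0,0]]]}}

```text
time: 25.63
tool_pos: [425.8, 324.3, 13.5]
tcp_rot: [2.825, 1.531, 1.175]
contact_force: [-0.3, -0.4, -1.2]
grip_width: 50.0
```

```bash
python3 st.py|head -2
```

```text
25.6333 [425.75139166 324.25157133  13.5292614 ] [-0.32328524 -0.35390272 -1.21163392] [ 0.015  0.036 -0.999]
label top 230
```

Emit:
{"op": "step_arm", "data": {"targets": [[[0,0,0,0],[0,0,0,0],[0,0,0,0],[0,0,0,0],[0,0,0,0]]], "jaw": 0.39}}

```text
time: 26.1
tool_pos: [425.8, 324.3, 13.6]
tcp_rot: [2.824, 1.531, 1.174]
contact_force: [0.2, 0.3, -0.3]
grip_width: 56.0
```

Emit:
{"op": "step_arm", "data": {"targets": [[[-0.01,0,0,0],[-0.03,0,0,0],[-0.05,0,0,0],[-0.08,0,0,0],[-0.11,0,0,0]]]}}

```text
time: 26.52
tool_pos: [423.6, 319.9, 125.0]
tcp_rot: [2.839, 1.532, 1.189]
contact_force: [1.0, 0.5, -0.4]
grip_width: 56.0
```

Emit:
{"op": "step_arm", "data": {"targets": [[[-0.03,0,0,0],[-0.06,0,0,0],[-0.09,-0.01,0.02,0],[-0.09,-0.02,0.05,0],[-0.09,-0.02,0.08,0]]]}}

```text
time: 26.93
tool_pos: [395.1, 238.5, 214.2]
tcp_rot: [2.768, 1.529, 1.121]
contact_force: [0.4, -0.6, -0.3]
grip_width: 56.2
```

```bash
python3 - <<'E'
from h import *
from plant import bot
o=bot.get_obs(); print(o['time'],o['tool_pos'],o['contact_force'])
t=bot.capture('top'); np.savez('top9.npz',**t); P=cloud(t); s=bot.capture('side')
def lidz(n,x0,x1,y0,y1):
    m=(P[...,2]>75)&(P[...,2]<110)&(P[...,0]>x0)&(P[...,0]<x1)&(P[...,1]>y0)&(P[...,1]<y1)
    q=P[m]; A=np.c_[q[:,:2],np.ones(len(q))]; print(n,m.sum(),q.mean(0).round(1),'slopes',np.linalg.lstsq(A,q[:,2],rcond=None)[0][:2].round(3))
lidz('red',380,490,-330,-200)
try: lidz('blue',370,480,280,400)
except Exception as e: print(e)
a=cv2.resize(t['color'],(400,250)); b=np.vstack([cv2.resize(t['color'][80:290,130:530],(780,410)) if 0 else t['color'][85:285,140:540], s['color'][100:340,200:600][::1]])
cv2.imwrite('pics/fin.png',cv2.resize(b[:,:,::-1],None,fx=1.36,fy=1.36,interpolation=cv2.INTER_CUBIC))
E
```

```text
26.9333 [395.12272873 238.48463973 214.24203132] [ 0.40974561 -0.57944946 -0.3036634 ]
red 579 [ 432.1 -256.6   87.2] slopes [ 0.013 -0.007]
blue 0 [nan nan nan] slopes [0. 0.]<stdin>:7: RuntimeWarning: Mean of empty slice.
  ret = um.true_divide(
```

View pics/fin.png

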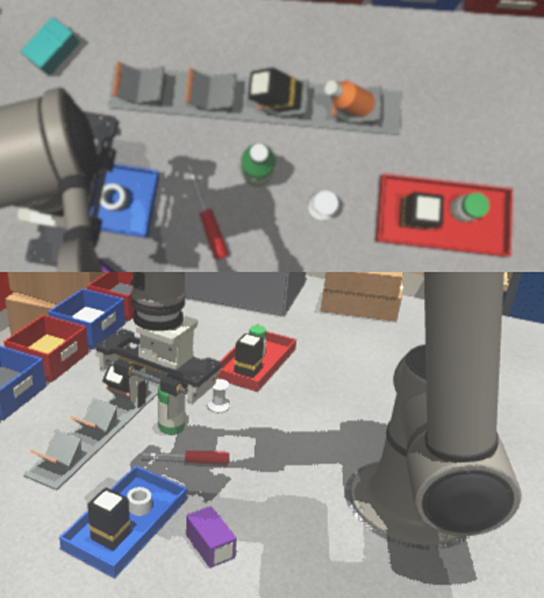

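Emit:
{"op": "step_arm", "data": {"targets": [[[-0.005,0,0.03,0],[-0.01,0,0.06,0],[-0.015,0,0.1,0],[-0.015,0,0.14,0],[-0.015,0,0.18,0]]]}}

```text
time: 27.45
tool_pos: [380.2, 54.9, 222.3]
tcp_rot: [2.766, 1.532, 1.115]
contact_force: [1.0, -0.6, 0.7]
grip_width: 56.1
```

Emit:
{"op": "step_arm", "data": {"targets": [[[0,0,0.03,0],[0,0,0.06,0],[0,0,0.09,0],[0,0,0.1,0],[0,0,0.1,0]]]}}

```text
time: 27.87
tool_pos: [372.5, -46.6, 219.1]
tcp_rot: [2.74, 1.532, 1.086]
contact_force: [0.7, 0.6, -0.0]
grip_width: 56.1
```

```bash
python3 - <<'E'
from h import *
from plant import bot
o=bot.get_obs(); print(o['time'],o['tool_pos'],o['contact_force'])
t0=dict(np.load('top0.npz')); t=bot.capture('top'); P=cloud(t); P0=cloud(t0)
def lidz(n,P,x0,x1,y0,y1,z0,z1):
    m=(P[...,2]>z0)&(P[...,2]<z1)&(P[...,0]>x0)&(P[...,0]<x1)&(P[...,1]>y0)&(P[...,1]<y1); q=P[m]
    if len(q)<30: print(n,len(q)); return
    print(n,len(q),q.mean(0).round(1),'slopes',np.linalg.lstsq(np.c_[q[:,:2],np.ones(len(q))],q[:,2],rcond=None)[0][:2].round(3))
lidz('red',P,380,490,-300,-200,80,110); lidz('blue',P,370,480,285,400,80,110)
for n,a in(('ring',(395,445,230,280,20,40)),('jar',(420,470,-365,-318,60,80)),('hub',(410,455,-125,-75,50,70)),('oil',(580,640,-190,-90,40,120)),('box2',(580,650,-70,45,50,120))):
    lidz(n+' was',P0,*a); lidz(n+' now',P,*a)
E
```

```text
27.8667 [372.45765082 -46.59313182 219.10781467] [ 0.66881072  0.63067108 -0.02602606]
red 204 [ 430.7 -272.4   87.9] slopes [0.004 0.041]
blue 530 [426.3 340.2  87.9] slopes [0.006 0.02 ]
ring was 200 [419.8 255.2  31.3] slopes [0.005 0.013]
ring now 203 [419.8 254.6  31.4] slopes [0.005 0.027]
jar was 287 [ 446.2 -338.6   72. ] slopes [ 0.046 -0.059]
jar now 292 [ 446.2 -338.3   72. ] slopes [ 0.049 -0.07 ]
hub was 245 [ 433.2 -100.    58.7] slopes [ 0.003 -0.003]
hub now 0
oil was 858 [ 606.1 -138.9   74.4] slopes [0.467 0.608]
oil now 857 [ 606.  -138.6   74.7] slopes [0.473 0.602]
box2 was 1076 [610.8  -7.8  85.1] slopes [0.23 0.46]
box2 now 1078 [610.6  -7.9  84.8] slopes [0.246 0.46 ]
```

```bash
python3 -c "
from plant import bot
print(bot.close_job())"
```

```text
the job is handed in; nothing more can be done
None
```

The full box is standing upright in the red tray and the empty one upright in the blue tray. I handed the job in at about 28 s of robot time.

- **Weighing:** the middle box weighed about 6.0 N, so it is the full one, and I placed it first. The leftmost box weighed about 1.0 N, so it is the empty one. I never touched the third box; I took it as half full by elimination and did not weigh it.
- **Placing:** each box was gripped on its front and back faces, pressed onto the tray floor and dragged until it turned upright. The largest net force reading at the wrist was about 36 N.
- **Last checks:** both lids were level at about 88 mm height, which means the boxes stand upright. The ring, jar, oil bottle and third box read within about 1 mm of where they started, and the force on the gripper was near zero.
- **Not fully checked:**
  - The arm hid the hub in the last top picture. In the picture just before, the hub, flask and driver looked unmoved, but I did not measure them.
  - By the stated gripper sizes, its body came very close to the lids or may have touched them as the boxes were pressed upright. I could not rule out light contact there.
  - The last lid reading in the red tray was partly blocked by the arm. It showed a slight slope of 0.04; the clear reading before it was flat.

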